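# Tap the leaning boss on the robot car

## Robot

A 6-joint arm with a two-finger parallel gripper is mounted at the origin on the work surface. World frame = base frame: x ahead of the robot, y to its left, z up, the work surface at z = 0. Lengths are in mm, angles in rad, forces in N, time in s.
With the tool pointing down it reaches from about 350 to 775 mm from the base axis. Payload 7.3 kg.
Tool frame: the origin (TCP) lies midway between the tips of the shut fingers; the grasp point (between the pads) lies 19 mm behind it; x points along the fingers, y is the direction in which the jaws open and shut, and the axes are right-handed (so a half turn about x gives the same grasp; the last joint's range is limited). The gripper opens to 92 mm and grips with 3 to 60 N. Pads are 19 mm wide; open, the fingers measure 130 mm over their backs; the gripper's body (75 mm by 190 mm) begins 47 mm behind the grasp point.
Start: joints at [-1.456, 0.342, 1.524, -0, 1.275, -0.146], TCP at [135.395, -507.26, 226.741] pointing down, gripper open.
Joint ranges: [-2.53, 2.53], [-0.77, 2.02], [0.04, 2.7], [-1, 4.14], [0.28, 2.66], [-3.11, 3.11]. Speed limits (rad/s): [2.57, 2.57, 3.14, 3.14, 3.14, 3.14].

## Interface

Orientations are given as [roll, pitch, yaw] about the fixed x, y, z axes, in that order (R = Rz(yaw) Ry(pitch) Rx(roll)).
In Python, from plant import get_obs, capture, close_job gives the robot as it stands. The module is installed in compiled form; this text tells all that it offers.
- The arm moves only by the tool send_rows, never from a script. Its argument "moves" is a list of rows, each a list of 4 numbers: the shift along the tool's x, y, z in mm, then the turn about the tool's x in degrees. In form: [[tx, ty, tz, yaw], ...]. A call has 1 to 8 rows; each row shifts and turns the commanded pose from where the row before left it, along the tool's axes as they then stand; what a row does not reach is not made up. A row lasts 1/8 s, in which the tool goes at most 62.5 mm and 10.7 degrees, less where a joint would pass 70% of its speed; a pose out of reach is approached as far as the arm can. A call with a gripper value outside its range is refused whole. "hand" is the opening, from 0 (shut) to 1 (fully open), set as the call begins (left out, the last holds). The fingers move at their own pace and stop on an object; the grip force is fixed at half the most. Time passes only in rows, so rows that do not move let the fingers close. It gives the time, the measured TCP pose, the force and the opening at its end, in the units of the state.
- get_obs(): the state, without advancing time (a new reading comes with each control period).
- capture(name): name is "side" or "top" or "wrist"; returns a dict with "image" (480x640x3 uint8, red, green, blue), "K" (3x3 intrinsics, pixels), "position" and "attitude" of the camera in the world; the wrist camera has in their place "mount" (4x4, takes a point from camera to tool coordinates, whose origin is the TCP and whose axes are the tool frame's). Camera axes: x right, y down, z forward; pixel columns grow to the right and rows downward; lengths in mm; the calibration is good to about 2 mm. A picture is of the moment at which its call begins: read the wrist's pose just before it. There is no depth.
- close_job(): hands the job in, once; it reports no verdict.
The state is a dict: "time": time; "joint_positions": joint angles; "dq": joint speeds; "tau": joint torques, N m; "tool_pos": TCP position; "tcp_rot": TCP orientation; "contact_force": force on the tool from outside, world axes, zero at the start; "moment": the same for the moment, N m; "grip_width": finger opening in mm.
Only numpy, scipy, OpenCV 4.12 (cv2) and the standard library are available. Lean on these libraries where they do the work, as an engineer would, in place of code of your own. Each camera call takes 0.05 s, during which the arm holds its last target. There are 200 camera calls.

## Task

First take the battery pack off the robot car, without dropping it, and stand it upright in the green charging dock. Then finish the thread in the leaning boss: turn the tap half a turn clockwise, a quarter turn back to break the chip, half a turn clockwise again, which brings the red collar down to the boss, and a quarter turn back once more to ease it. Leave the tap in the hole and do not disturb the other things on the car and desk.

Things in the scene. Friction and masses are not known exactly. Their poses are not given: they have to be found in the camera images.
- battery_mid (a point): battery pack, a blue block with a yellow band, 70 x 38 x 54 mm (x, y, z), about 0.28 kg, standing upright on the car's deck beside the tap; this point is its centre (27 mm up), x along the 70 mm length, z up. Close on the 38 mm width
- dock: charging dock fixed to the desk: green open tray with a low black block and an orange light at its +x end. Origin under the tray's centre on the desk, x along its length. The tray is 110 x 74 mm outside, 100 x 64 mm inside, inner floor 5 mm above the desk, rim 18 mm above the desk; the end block reaches x = +85 mm, also 18 mm high. The battery stands in it lengthwise, either way round
- tray: grey parts tray fixed to the desk, same 110 x 74 x 18 mm as the dock but without end block; not for the battery. Origin under its centre. Dock and tray may have swapped sides
- car: black robot car fixed on a service block. Origin on the desk under its centre, -x is its nose, z up. Deck 220 x 180 mm, top 95 mm above the desk; 236 mm wide over the wheels. The boss with the tap is at the nose; at the tail a white controller box (x 47 to 103 mm, y -60 to 60, up to 117 mm above the desk) and a sensor bar on a mast (x 73 to 93 mm, y -25 to 65, up to 186 mm)
- tap_bar (a point): centre of the tap wrench's steel cross-bar, 66 mm long, 12 mm wide, 12 mm thick, one end red. z points up along the tap's axis, which leans 32 degrees from vertical towards the car's nose; x runs along the bar to its red end (the bar may start at any angle). Grip the bar at its centre across its 12 mm width, tool along the tap's axis
- boss_face (a point): centre of the upper face of the 32 mm wide aluminium boss, 36 mm down the tap's axis from the bar's centre; z along that axis. Between bar and boss: a 10 mm thick shank, and a red depth collar 20 mm wide, 4 mm thick, its underside 1.7 mm above the face at the start
- tap (a joint): turning of the tap, rad: 0 at the start, grows clockwise seen from above along the axis (that is, about -z of tap_bar). It screws in 2 mm per turn; stiff (0.06 N m), it stays where it is left. Full depth, three quarters of a turn from the start, is 4.71; it comes against a solid stop at 4.83
- servo_mid (a point): small orange servo, 40 x 20 x 24 mm box with a white horn (28 mm tall with it), loose on the car's deck on the other side of the tap from the battery; this point is its centre. Bystander
- bearing_mid (a point): steel bearing ring, 26 mm across, 10 mm high, lying in the grey parts tray; this point is its centre. Bystander
- wheel_mid (a point): spare wheel (black tyre, blue rim) lying flat, 66 mm across, 26 mm high; this point is its centre. Bystander
- motor_mid (a point): small yellow gear motor lying on the desk, 65 x 22 x 19 mm; this point is its centre. Bystander
- mug_mid (a point): blue mug standing on the desk, 76 mm across, 90 mm high; this point is its centre. Bystander
- oil_mid (a point): yellow oil bottle with red cap standing on the desk, 38 mm across, 110 mm high; this point is its centre. Bystander
Not all that is in view belongs to the job. There is more than one size of the part that bears battery_mid; the job needs the largest.

How it is judged (in metres and radians):
On the way, in this order (a step that is already met when the one before it is completed fails the run):
1. the battery stands in the charging dock, let go (x of battery_mid in the frame of dock between -0.02 and 0.02 m and y of battery_mid in the frame of dock between -0.017 and 0.017 m and height (world z) of battery_mid below 0.036 m and angle between battery_mid's own z axis and vertical below 0.1 rad and linear speed of battery below 0.03 m/s and contact force between the fingers and battery below 0.1 N), for 0.2 s.
2. the tap has been turned half a turn clockwise (3.14 +-0.45 rad) (value of joint tap between 2.69 and 3.59 rad), for 0.1 s.
3. then a quarter turn back (1.57 +-0.45) (value of joint tap between 1.12 and 2.02 rad), for 0.1 s.
4. then half a turn forward again, to full depth (4.71, at least 4.3) (value of joint tap above 4.3 rad), for 0.1 s.
5. then a quarter turn back (3.14 +-0.45) (all of step 2), for 0.1 s.
At the end, for the whole second after the job is handed in: The battery stands upright (within 0.1 rad), at rest and let go in the green charging dock on its floor, centre within 20 mm lengthwise and 17 mm sideways of the dock's centre; the tap stands in the boss eased a quarter turn back from full depth (joint 3.14 +-0.45 rad) and at rest (all of step 1 and all of step 5 and velocity of joint tap between -0.05 and 0.05 rad/s); the robot touches nothing.
It fails at once if the battery is dropped or thrown: it moves faster than 0.7 m/s out of the gripper (linear speed of battery above 0.7 m/s and contact force between the fingers and battery below 0.1 N).
It fails at once if a bystander (servo, bearing ring, spare wheel, gear motor, mug or oil bottle) is pushed or tipped more than 30 mm from its place (distance of any of servo_mid, bearing_mid, wheel_mid, motor_mid, mug_mid, oil_mid from where it was at the start of the episode above 0.03 m).
It also fails if it takes over 72 s, if anything falls off the work surface, if the arm or the gripper's body presses on something with over 40 N, if the wrist force passes 120 N, or if a joint passes its speed limit or range.

## Working session

There is one attempt and no reset: what is moved stays moved. The work goes in short steps, Python scripts to look and compute and a tool call to move; the robot and the scene stay as the last step left them, time stands still between calls to the robot, and variables do not carry over. Pictures are saved under pics/ and viewed, about 8 in all and at most 12, crops included, and the job is handed in when it is done.

Besides the shell and the picture viewer there is one more tool, called after "Emit:" as a command line: name --pt "numbers of a row" for each row, then --argument value for the rest. send_rows: Moves the arm, as the interface text tells. Its arguments: {"type":"object","properties":{"moves":{"type":"array","items":{"type":"array","items":{"type":"number"}}},"hand":{"type":"number"}},"required":["moves"]}

```bash
mkdir -p pics
cat > h.py <<'E'
import numpy as np, cv2, pickle
from plant import get_obs, capture, close_job
from scipy.spatial.transform import Rotation as R
def save(name,fn):
    o=get_obs(); c=capture(name)
    if name=="wrist":
        T=np.eye(4);T[:3,:3]=R.from_euler('xyz',o['tcp_rot']).as_matrix();T[:3,3]=o['tool_pos'];T=T@np.array(c['mount'])
    else:
        T=np.eye(4);a=np.array(c['attitude'],float)
        T[:3,:3]=a if a.shape==(3,3) else R.from_euler('xyz',a).as_matrix();T[:3,3]=c['position']
    pickle.dump((c['image'],np.array(c['K']),T),open(f'pics/{fn}.pkl','wb'))
    cv2.imwrite(f'pics/{fn}.png',c['image'][:,:,::-1]); return o
def load(fn): return pickle.load(open(f'pics/{fn}.pkl','rb'))
def ray(fn,u,v):
    _,K,T=load(fn); d=T[:3,:3]@np.linalg.solve(K,[u,v,1]); return T[:3,3],d
def onz(fn,u,v,z):
    p,d=ray(fn,u,v); return p+d*(z-p[2])/d[2]
def proj(fn,P):
    _,K,T=load(fn); q=(np.atleast_2d(P)-T[:3,3])@T[:3,:3]; q=q@K.T; return q[:,:2]/q[:,2:]
def tri(obs):
    A=np.zeros((3,3));b=np.zeros(3)
    for fn,u,v in obs:
        p,d=ray(fn,u,v);d=d/np.linalg.norm(d);M=np.eye(3)-np.outer(d,d);A+=M;b+=M@p
    return np.linalg.solve(A,b)
E
python3 - <<'E'
from h import *
print(get_obs())
c=capture('top');print(c['attitude'],c['position'],c['K'])
save('top','top0');save('side','side0')
for n in('top0','side0'):print(load(n)[2])
E
```

```text
{'time': 0.0, 'joint_positions': array([-1.45600111e+00,  3.42742319e-01,  1.52499049e+00,  9.02685820e-06,
        1.27538237e+00, -1.45984949e-01]), 'dq': array([ 0.00250368, -0.00115711,  0.00089104, -0.00040435, -0.00104548,
       -0.00179501]), 'tau': array([-1.83317993e-04, -4.31238413e+01, -2.44222641e+01,  7.18115293e-02,
        5.61441388e-02, -1.30817866e-04]), 'tool_pos': array([ 135.3497919 , -506.84964618,  226.04404334]), 'tcp_rot': array([-1.72245065,  1.56927378,  1.67991954]), 'contact_force': array([-0.57571201, -0.08582529,  0.35983994]), 'moment': array([-0.03485621,  0.02572936,  0.00246445]), 'grip_width': 91.85967345138549}
[-2.95614699  0.01929028 -1.54988733] [ 332.9465361    -6.20224799 1312.42162412] [[572.09490959   0.         311.19345943]
 [  0.         572.09490959 246.04110903]
 [  0.           0.           1.        ]]
[[ 2.09035813e-02 -9.82713697e-01  1.83947900e-01  3.32946536e+02]
 [-9.99595404e-01 -1.69931628e-02  2.28092301e-02 -6.20224799e+00]
 [-1.92890862e-02 -1.84350270e-01 -9.82671313e-01  1.31242162e+03]
 [ 0.00000000e+00  0.00000000e+00  0.00000000e+00  1.00000000e+00]]
[[ 9.30373245e-01 -2.17460670e-01  2.95155012e-01  2.67280498e+02]
 [-3.66381896e-01 -5.80137903e-01  7.27464308e-01 -7.01852563e+02]
 [ 1.30357344e-02 -7.84952782e-01 -6.19418437e-01  6.98789212e+02]
 [ 0.00000000e+00  0.00000000e+00  0.00000000e+00  1.00000000e+00]]
```

View pics/top0.png

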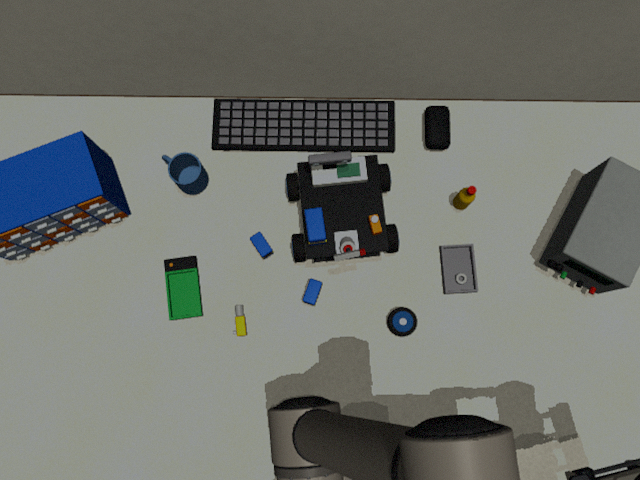

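View pics/side0.png

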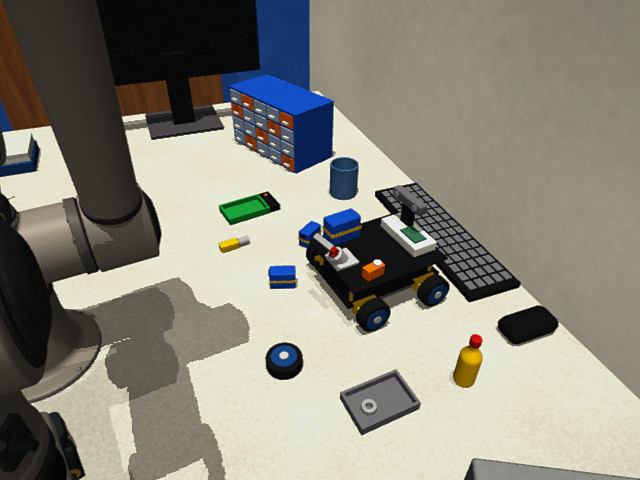

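Blue packs with yellow bands in the top view: (315,225), on the car's deck beside the tap, and two smaller ones on the desk at (261,245) and (312,291). The one on the deck fits the description because it is the largest. The dock is green at (184,288) with its end block towards the top of the image, and the parts tray is grey at (459,270). The servo is at (376,224) and the tap at (348,246). I'll confirm in an enlarged crop.

Run:
```python
from h import *
a=load('top0')[0][145:305,150:400]; a=cv2.resize(a,None,fx=3.2,fy=3.2,interpolation=cv2.INTER_CUBIC)
cv2.imwrite('pics/c1.png',a[:,:,::-1])
```

```text
(no output)
```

View pics/c1.png

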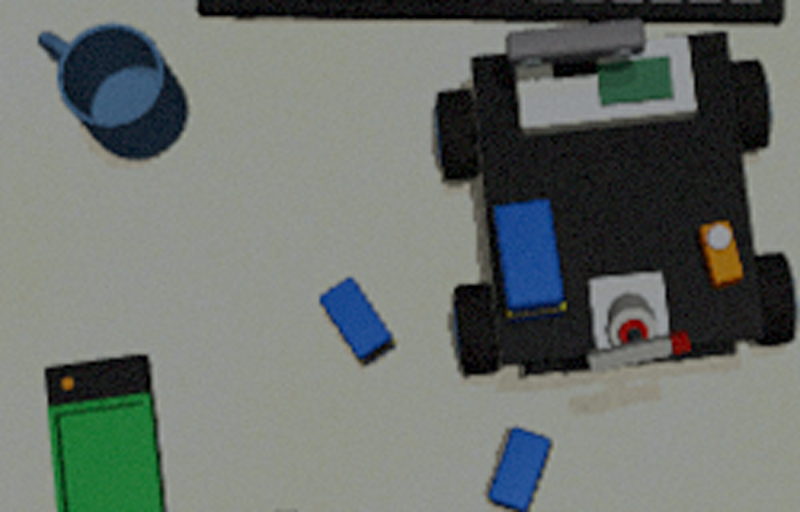

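The crop confirms it. The deck pack's top measures about 57x105 crop px, against 40x70 for the two others, so it is the largest. Bar ends are at (590,360) and the red one at (690,343).

```bash
python3 - <<'E'
from h import *
f=lambda u,v:(u/3.2+150,v/3.2+145)
np.set_printoptions(precision=1,suppress=True)
b=np.array([onz('top0',*f(*p),149) for p in [(493,206),(549,199),(565,301),(508,307)]]);print('bat',b,b.mean(0))
e=(b[0]+b[1]-b[2]-b[3]);print('yaw',np.degrees(np.arctan2(e[1],e[0])),np.linalg.norm(e)/2,np.linalg.norm(b[0]-b[1]+b[3]-b[2])/2)
c=np.array([onz('top0',*f(*p),95) for p in [(472,58),(725,33)]]);e=c[0]-c[1];print('car rear',c,np.degrees(np.arctan2(e[1],e[0]))-90)
q=np.array([onz('top0',*p,18) for p in [(165,269),(199,265),(202,317),(171,320)]]);print('dock',q,q.mean(0))
e=q[0]+q[1]-q[2]-q[3];print(np.degrees(np.arctan2(e[1],e[0])),np.linalg.norm(e)/2)
for z in(150,160,170): print('bar',[onz('top0',*f(*p),z) for p in [(590,360),(690,343)]])
for z in(110,120,): print('boss corners',[onz('top0',*f(*p),z) for p in [(588,278),(662,271),(668,340)]])
print('bar side',[onz('side0',u,v,160) for u,v in [(328,252),(314,237),(343,262)]])
E
python3 - <<'E'
import cv2
a=cv2.imread('pics/side0.png')[190:310,205:405];cv2.imwrite('pics/c2.png',cv2.resize(a,None,fx=4,fy=4,interpolation=cv2.INTER_CUBIC))
E
```

```text
bat [[628.6  37.4 149. ]
 [633.9   0.8 149. ]
 [566.  -10.8 149. ]
 [561.4  26.1 149. ]] [597.5  13.4 149. ]
yaw 9.594575618329594 68.52710075797351 37.04146242305967
car rear [[ 748.2   56.5   95. ]
 [ 768.9 -119.2   95. ]] 6.723168672289603
dock [[515.8 358.5  18. ]
 [526.5 280.6  18. ]
 [408.  267.   18. ]
 [399.9 336.9  18. ]] [462.5 310.8  18. ]
8.526901906024385 118.54662646292574
bar [array([527.4, -27.4, 150. ]), array([539.6, -91.6, 150. ])]
bar [array([525.7, -27.3, 160. ]), array([537.8, -90.9, 160. ])]
bar [array([524. , -27.1, 170. ]), array([536. , -90.1, 170. ])]
boss corners [array([589.8, -26.1, 110. ]), array([595.4, -75.6, 110. ]), array([548.5, -79.9, 110. ])]
boss corners [array([587.7, -25.9, 120. ]), array([593.3, -75.1, 120. ]), array([546.7, -79.3, 120. ])]
bar side [array([525.7, -92.7, 160. ]), array([517.9, -42.6, 160. ]), array([ 539.8, -127.5,  160. ])]
```

View pics/c2.png

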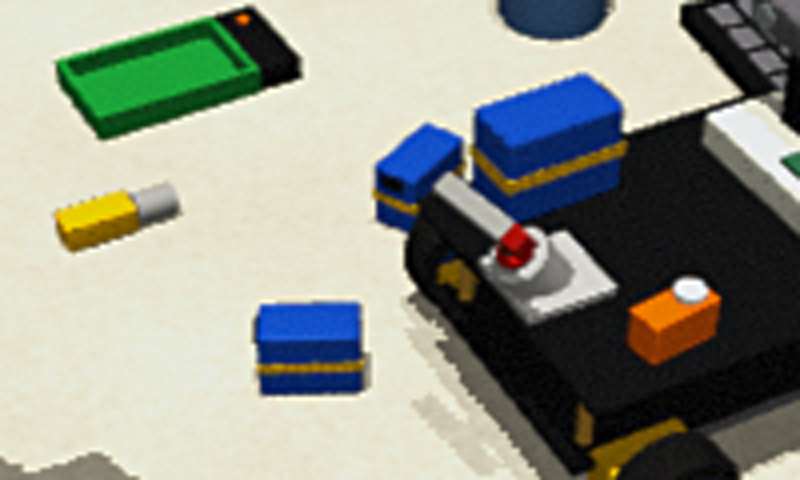

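The side view agrees: pack on the deck at (550,145), bar from (450,185) to its red end (517,240), dock at (165,75). Next I triangulate the bar and move over to the battery for a wrist view.

Run:
```python
from h import *
np.set_printoptions(precision=1,suppress=True)
f=lambda u,v:('top0',u/3.2+150,v/3.2+145); s=lambda u,v:('side0',u/4+205,v/4+190)
a=tri([f(590,360),s(449,187)]);b=tri([f(690,343),s(519,242)]);print(a,b,(a+b)/2,np.linalg.norm(a-b))
print('bat top mid', tri([f(529,253),s(548,113)]))
o=get_obs();print(R.from_euler('xyz',o['tcp_rot']).as_matrix());print(np.array(capture('wrist')['mount']))
```

```text
[529.  -27.8 146.7] [538.8 -91.2 158.4] [533.9 -59.5 152.5] 65.20777257020465
bat top mid [598.7  13.1 145.8]
[[-0.   0.3 -1. ]
 [ 0.  -1.  -0.3]
 [-1.  -0.  -0. ]]
[[  -0.    -0.3    1.  -157.8]
 [   1.    -0.     0.     0.2]
 [   0.     1.     0.3  -70.9]
 [   0.     0.     0.     1. ]]
```

```bash
cat >> h.py <<'E'
def delta(x,y,z,head=None):
    "tool-frame shift (before the turn) and turn about tool x to bring TCP to x,y,z with jaw heading head (deg)"
    o=get_obs();M=R.from_euler('xyz',o['tcp_rot']).as_matrix()
    h=np.degrees(np.arctan2(M[1,1],M[0,1])); s=M.T@(np.array([x,y,z])-o['tool_pos'])
    print('t %.2f'%o['time'],'tcp',o['tool_pos'].round(1),'head %.1f'%h,'j',np.degrees(o['joint_positions']).round(1),'w %.1f'%o['grip_width'],'F',o['contact_force'].round(1))
    print('shift',s.round(1),'turn', None if head is None else round((h-head+180)%360-180,1))
E
python3 -c "
from h import *
delta(570,10,230,-80.4)"
```

```text
t 0.20 tcp [ 135.4 -507.   226.3] head -75.1 j [-83.4  19.6  87.4   0.   73.1  -8.4] w 91.8 F [-0.  -0.8  0.1]
shift [  -3.3 -387.5 -553.3] turn 5.3
```

Emit:
send_rows --pt "0 -32 -46 0" --pt "0 -32 -46 0" --pt "0 -32 -46 0" --pt "0 -32 -46 0" --pt "0 -32 -46 0" --pt "0 -32 -46 0" --pt "0 -32 -46 0" --pt "0 -32 -46 0" --hand 0.6

```text
time: 1.2
tool_pos: [425.9, -163.4, 226.8]
tcp_rot: [1.935, 1.57, -0.946]
contact_force: [0.6, -1.2, 0.2]
grip_width: 55.1
```

Emit:
send_rows --pt "0 -32 -46 0" --pt "0 -32 -46 0" --pt "0 -32 -46 0" --pt "0 -32 -46 5.3" --pt "0 0 0 0" --pt "0 0 0 0"

```text
time: 1.95
tool_pos: [569.2, 6.0, 226.2]
tcp_rot: [0.052, 1.569, -2.921]
contact_force: [-0.1, -0.5, -0.2]
grip_width: 55.1
```

```bash
python3 -c "
from h import *
save('wrist','w1')
delta(597.5,13.4,112,-80.4)"
```

```text
t 2.00 tcp [569.1   5.5 226.5] head -80.4 j [-7.1 24.3 80.1 -0.  75.6 73.2] w 54.9 F [ 0.1 -0.1 -0.9]
shift [114.5  -3.1 -29.4] turn 0.0
```

View pics/w1.png

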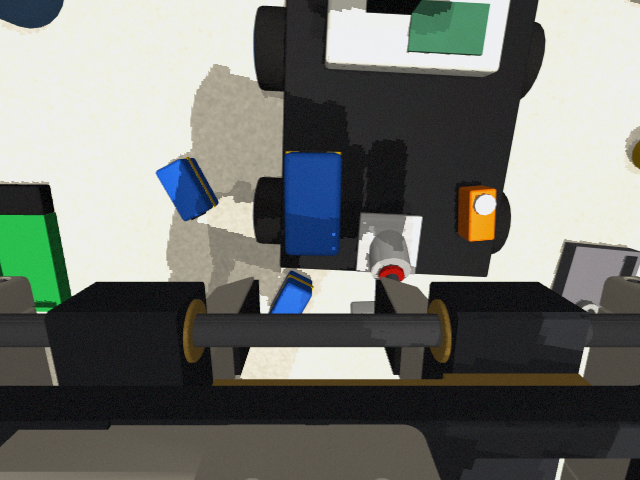

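The wrist view shows the pack's top at (285..341, 153..255), square to the jaws. The servo is at (478,213) and the red collar at (391,272).

Run:
```python
from h import *
np.set_printoptions(precision=1,suppress=True)
b=np.array([onz('w1',*p,149) for p in [(285,153),(341,153),(340,254),(285,251)]]);print(b,b.mean(0))
e=b[0]+b[1]-b[2]-b[3];print(np.degrees(np.arctan2(e[1],e[0])),np.linalg.norm(e)/2)
e=onz('w1',286,20,95)-onz('w1',282,255,95);print('car',np.degrees(np.arctan2(e[1],e[0])))
x,y=b.mean(0)[:2];delta(x,y,112,-81.5)
```

```text
[[631.1  36.9 149. ]
 [637.2   1.7 149. ]
 [570.7 -10.2 149. ]
 [566.5  27.4 149. ]] [601.4  13.9 149. ]
9.266883361401703 66.3958886590654
car 7.301585867856034
t 2.00 tcp [569.1   5.5 226.5] head -80.4 j [-7.1 24.3 80.1 -0.  75.6 73.2] w 54.9 F [ 0.1 -0.1 -0.9]
shift [114.5  -3.  -33.3] turn 1.1
```

Emit:
send_rows --pt "0 -3 -31 0" --pt "30 0 0 0" --pt "30 0 0 0" --pt "30 0 0 0" --pt "15 0 0 0" --pt "9 0 0 0" --pt "0 0 0 0" --pt "0 0 0 0"

```text
time: 3.0
tool_pos: [600.4, 14.1, 113.8]
tcp_rot: [2.802, 1.569, -0.171]
contact_force: [1.0, 0.2, -0.1]
grip_width: 55.4
```

Emit:
send_rows --pt "0 0 0 0" --pt "0 0 0 0" --pt "0 0 0 0" --pt "0 0 0 0" --pt "0 0 0 0" --pt "0 0 0 0" --hand 0

```text
time: 3.75
tool_pos: [600.0, 14.3, 113.1]
tcp_rot: [2.928, 1.57, -0.045]
contact_force: [-0.9, 0.9, 5.7]
grip_width: 37.8
```

Emit:
send_rows --pt "-10 0 0 0" --pt "-20 0 0 0" --pt "-30 0 0 0" --pt "-30 0 0 0" --pt "-30 0 0 0" --pt "0 0 0 0" --pt "0 0 0 0"

```text
time: 4.62
tool_pos: [599.0, 14.3, 231.1]
tcp_rot: [-0.216, 1.568, 3.094]
contact_force: [-0.1, 0.4, -2.0]
grip_width: 37.8
```

```bash
python3 -c "
from h import *
delta(462,310,226,-81.5)
delta(400,270,226,-81.5)"
```

```text
t 4.62 tcp [599.   14.3 231.1] head -80.4 j [-6.  27.4 74.4 -0.  78.4 74.4] w 37.8 F [-0.1  0.4 -2. ]
shift [   5.5 -314.5   85.5] turn 1.1
t 4.62 tcp [599.   14.3 231.1] head -80.4 j [-6.  27.4 74.4 -0.  78.4 74.4] w 37.8 F [-0.1  0.4 -2. ]
shift [   5.6 -285.4  153.3] turn 1.1
```

Emit:
send_rows --pt "0 -20 10 0" --pt "0 -40 21 0" --pt "0 -42 23 0" --pt "0 -42 23 0" --pt "0 -42 23 0" --pt "0 -42 23 0" --pt "0 -42 23 0" --pt "0 -30 12 0"

```text
time: 5.62
tool_pos: [391.4, 284.4, 231.0]
tcp_rot: [0.275, 1.567, -2.697]
contact_force: [0.7, 0.1, -2.6]
grip_width: 37.7
```

Emit:
send_rows --pt "0 0 0 0" --pt "0 0 0 0"

```text
time: 5.88
tool_pos: [393.6, 283.0, 231.6]
tcp_rot: [0.554, 1.569, -2.419]
contact_force: [-0.3, -0.2, -2.4]
grip_width: 37.8
```

```bash
python3 -c "
from h import *
save('wrist','w2')
delta(462,310,226,-81.5)"
```

```text
t 5.92 tcp [393.9 282.7 231.8] head -80.4 j [ 26.6  15.2  92.8  -0.   72.1 107. ] w 38.0 F [ 0.2  0.2 -2.6]
shift [  5.7 -15.5 -71.7] turn 1.1
```

View pics/w2.png

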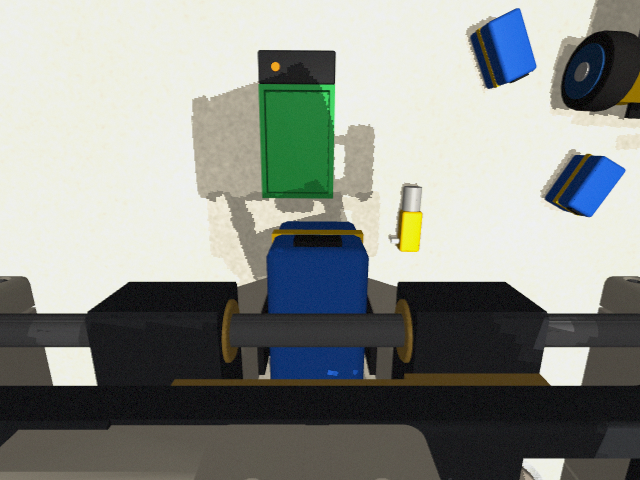

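The wrist view shows the dock rim at (259,84), (335,84), (333,198) and (262,198), nearly square to the jaws. The held pack is at (318,300) and the motor at (411,220).

Run:
```python
from h import *
np.set_printoptions(precision=1,suppress=True)
b=np.array([onz('w2',*p,18) for p in [(259,84),(335,84),(333,198),(262,198)]]);print(b,b.mean(0))
e=b[0]+b[1]-b[2]-b[3];h=np.degrees(np.arctan2(e[1],e[0]));print(h,np.linalg.norm(e)/2)
x,y=b.mean(0)[:2];delta(x,y,27,h-90)
```

```text
[[510.2 358.5  18. ]
 [522.5 286.5  18. ]
 [414.  268.6  18. ]
 [401.6 341.7  18. ]] [462.1 313.8  18. ]
9.08650765568901 109.95036963714725
t 5.92 tcp [393.9 282.7 231.8] head -80.4 j [ 26.6  15.2  92.8  -0.   72.1 107. ] w 38.0 F [ 0.2  0.2 -2.6]
shift [204.7 -19.5 -72.7] turn 0.5
```

Emit:
send_rows --pt "0 -8 -30 0" --pt "0 -8 -30 0" --pt "0 -3 -12 0" --pt "40 0 0 0" --pt "50 0 0 0" --pt "50 0 0 0" --pt "30 0 0 0" --pt "10 0 0 0"

```text
time: 6.92
tool_pos: [460.4, 313.0, 50.7]
tcp_rot: [0.323, 1.566, -2.651]
contact_force: [-0.4, 0.5, -2.8]
grip_width: 38.0
```

Emit:
send_rows --pt "0 0 0 0" --pt "0 0 0 0"

```text
time: 7.18
tool_pos: [462.6, 314.6, 54.2]
tcp_rot: [-2.882, 1.568, 0.428]
contact_force: [0.7, 0.5, -3.3]
grip_width: 37.8
```

```bash
python3 -c "
from h import *
delta(461,313.8,24,-80.9)"
```

```text
t 7.17 tcp [462.6 314.6  54.2] head -80.4 j [ 26.4  34.   94.   -0.   51.8 106.8] w 37.8 F [ 0.7  0.5 -3.3]
shift [30.2  0.6  1.8] turn 0.5
```

Emit:
send_rows --pt "12 0 1 0" --pt "10 0 0 0" --pt "5 0 0 0" --pt "2 0 0 0" --pt "0 0 0 0" --pt "0 0 0 0"

```text
time: 7.92
tool_pos: [460.8, 314.2, 23.8]
tcp_rot: [-3.055, 1.57, 0.255]
contact_force: [0.2, 0.5, -2.8]
grip_width: 37.9
```

Emit:
send_rows --pt "1 0 0 0" --pt "0.5 0 0 0" --pt "0 0 0 0" --pt "0 0 0 0"

```text
time: 8.43
tool_pos: [460.8, 314.3, 23.1]
tcp_rot: [-2.973, 1.57, 0.336]
contact_force: [-2.1, -1.1, 5.0]
grip_width: 37.9
```

Emit:
send_rows --pt "0 0 0 0" --pt "0 0 0 0" --pt "0 0 0 0" --pt "0 0 0 0" --pt "-10 0 0 0" --pt "-40 0 0 0" --pt "-60 0 0 0" --pt "-60 0 0 0" --hand 0.55

```text
time: 9.43
tool_pos: [460.3, 314.0, 194.6]
tcp_rot: [3.036, 1.571, 0.063]
contact_force: [0.5, 0.8, -0.1]
grip_width: 50.4
```

Emit:
send_rows --pt "-40 0 0 0" --pt "0 0 0 0" --pt "0 0 0 0"

```text
time: 9.8
tool_pos: [460.1, 313.9, 231.7]
tcp_rot: [0.344, 1.57, -2.629]
contact_force: [-0.1, -1.0, 0.1]
grip_width: 50.2
```

```bash
python3 -c "
from h import *
save('top','top1')
print(proj('top1',[462,314,59]))
a=load('top1')[0]; cv2.imwrite('pics/c3.png',cv2.resize(a[240:340,130:250],None,fx=4,fy=4)[:,:,::-1])
delta(485,-60,235,-80.4)"
```

```text
[[178.35824714 290.8052837 ]]
t 9.85 tcp [459.9 313.8 231. ] head -80.4 j [ 26.4  22.8  81.7  -0.   75.6 106.8] w 50.3 F [ 0.   0.2 -1.3]
shift [ -3.6 372.7  37.8] turn 0.0
```

Emit:
send_rows --pt "0 30 3 0" --pt "0 50 5 0" --pt "0 50 5 0" --pt "0 50 5 0" --pt "0 50 5 0" --pt "0 50 5 0" --pt "0 50 5 0" --pt "0 43 5 0"

```text
time: 10.85
tool_pos: [484.8, -61.6, 230.7]
tcp_rot: [-0.416, 1.568, 2.893]
contact_force: [0.3, 0.3, 0.2]
grip_width: 50.3
```

Emit:
send_rows --pt "0 0 0 0" --pt "0 0 0 0" --pt "0 0 0 0"

```text
time: 11.22
tool_pos: [485.3, -58.8, 231.7]
tcp_rot: [-0.584, 1.57, 2.727]
contact_force: [1.1, 1.1, 0.9]
grip_width: 50.5
```

```bash
python3 -c "
from h import *
save('wrist','w3');save('top','top2')
delta(534,-60,140,9)
a=load('w3')[0];b=load('top2')[0][240:340,130:250]
a[:200,:240]=cv2.resize(b,(240,200))
cv2.imwrite('pics/w3v.png',a[:,:,::-1])"
```

```text
t 11.32 tcp [485.5 -58.9 232.1] head -80.3 j [-15.9  15.6  92.2   0.   72.2  64.4] w 50.6 F [-0.3  0.7 -0.3]
shift [ 92.1   9.3 -47.6] turn -89.3
```

View pics/w3v.png

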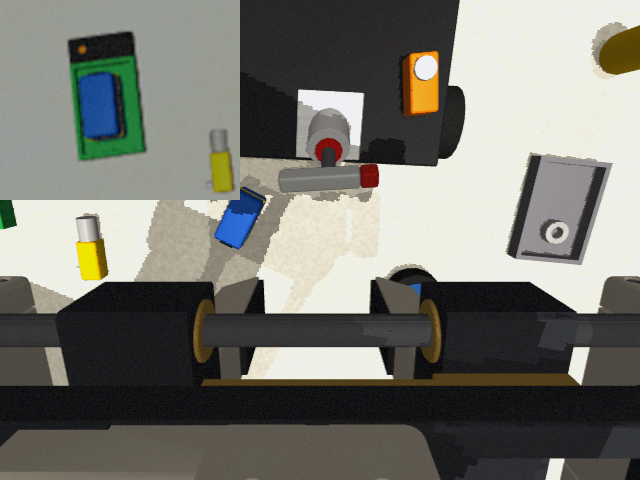

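The inset shows the pack standing in the dock. In the wrist view the bar runs from (279,181) to its red end at (378,177), with the collar at (328,150).

Run:
```python
from h import *
np.set_printoptions(precision=1,suppress=True)
f=lambda u,v:('top0',u/3.2+150,v/3.2+145); s=lambda u,v:('side0',u/4+205,v/4+190)
a=tri([('w3',279,181),f(590,360),s(449,187)]);b=tri([('w3',378,177),f(690,343),s(519,242)])
for P in(a,b):print(P,proj('w3',P),proj('top0',P),proj('side0',P))
m=(a+b)/2;d=(b-a)/np.linalg.norm(b-a);print(m,d,np.linalg.norm(b-a),'head',np.degrees(np.arctan2(d[1],d[0])))
m2=tri([('w3',329,179.5),s(484,214)]);print('m2',m2)
print('collar',tri([('w3',328,150),f(632,330)]))
for c in(7.3,9):
  c=np.radians(c);s_=np.sin(np.radians(32));z=np.array([-s_*np.cos(c),-s_*np.sin(c),np.cos(np.radians(32))])
  print('boss pred px',proj('w3',m-36*z),'collar',proj('w3',m-30*z),'on axis dot',z@d)
```

```text
[528.8 -27.  146.6] [[280.8 180.4]] [[334.1 257.1]] [[316.4 236.7]]
[540.4 -90.  156.3] [[378.3 180.5]] [[365.1 251.2]] [[335.  250.9]]
[534.6 -58.5 151.4] [ 0.2 -1.   0.2] 64.81725560851109 head -79.52619993041822
m2 [535.4 -58.7 151.6]
collar [553.5 -55.7 117.5]
boss pred px [[328.6 150. ]] collar [[328.6 154.7]] on axis dot 0.09904323192269117
boss pred px [[327.8 150. ]] collar [[327.9 154.7]] on axis dot 0.1145726444325295
```

The bar centre is at about (535,-58.6,151.5). Rows cannot tilt the tool, so I'll leave it vertical. I'll straddle the red end of the bar loosely, 22 mm out from the centre, and lead it around the tilted circle.

```bash
cat >> h.py <<'E'
C=np.array([535.,-58.6,151.5]);CAR=np.radians(8);L=np.radians(32)
ZT=np.array([-np.sin(L)*np.cos(CAR),-np.sin(L)*np.sin(CAR),np.cos(L)])
E1=np.array([np.sin(CAR),-np.cos(CAR),0]);E2=np.array([np.cos(L)*np.cos(CAR),np.cos(L)*np.sin(CAR),np.sin(L)])
def way(th,r=22,h=10,phi0=5):
    p=np.radians(phi0-th);d=np.cos(p)*E1+np.sin(p)*E2
    return C-ZT*2*th/360+r*d-[0,0,h], np.degrees(np.arctan2(d[1],d[0]))+90
def rows(ths,h0=None,p0=None,**k):
    "rows leading the tool through tap angles ths, from the pose for ths[0]"
    out=[]
    for a,b in zip(ths[:-1],ths[1:]):
        (p,g),(q,e)=way(a,**k),way(b,**k);g=np.radians(g);Y=np.array([np.cos(g),np.sin(g),0]);X=np.array([0,0,-1.])
        M=np.array([X,Y,np.cross(X,Y)]);s=M@(q-p);out.append([*s.round(1).tolist(),round(float((np.degrees(g)-e+180)%360-180),1)])
    return out
E
python3 - <<'E'
from h import *
p,g=way(0);print(p,g);delta(*p,g)
for r in rows(np.arange(0,191,10)):print(r)
E
```

```text
[539.66040207 -80.07669042 142.51608116] 12.243262369526008
t 11.32 tcp [485.5 -58.9 232.1] head -80.3 j [-15.9  15.6  92.2   0.   72.2  64.4] w 50.6 F [-0.3  0.7 -0.3]
shift [ 89.5  30.1 -49.8] turn -92.5
[2.1, -3.2, -0.2, 8.5]
[2.0, -3.2, -0.4, 8.6]
[2.0, -3.2, -0.6, 8.8]
[1.8, -3.3, -0.8, 9.1]
[1.6, -3.4, -0.9, 9.6]
[1.4, -3.5, -0.9, 10.2]
[1.1, -3.6, -0.9, 10.7]
[0.7, -3.7, -0.8, 11.3]
[0.4, -3.8, -0.6, 11.6]
[0.0, -3.8, -0.4, 11.8]
[-0.3, -3.8, -0.2, 11.6]
[-0.6, -3.8, -0.0, 11.3]
[-1.0, -3.7, 0.1, 10.7]
[-1.3, -3.6, 0.2, 10.2]
[-1.5, -3.5, 0.2, 9.6]
[-1.7, -3.4, 0.2, 9.1]
[-1.9, -3.4, 0.1, 8.8]
[-2.0, -3.3, -0.1, 8.6]
[-2.0, -3.3, -0.2, 8.5]
```

Emit:
send_rows --pt "0 30 -50 0" --pt "0 0 0 -10.2" --pt "0 0 0 -10.2" --pt "0 0 0 -10.2" --pt "0 0 0 -10.2" --pt "0 0 0 -10.2" --pt "0 0 0 -10.2" --pt "0 0 0 -10.2" --hand 0.4

```text
time: 12.32
tool_pos: [539.9, -80.3, 232.2]
tcp_rot: [0.914, 1.571, -0.806]
contact_force: [0.2, 0.1, -0.3]
grip_width: 37.1
```

Emit:
send_rows --pt "0 0 0 -10.2" --pt "0 0 0 -10.2" --pt "20 0 0 0" --pt "20 0 0 0" --pt "0 0 0 0" --pt "0 0 0 0"

```text
time: 13.08
tool_pos: [540.3, -80.8, 193.0]
tcp_rot: [1.034, 1.57, -0.337]
contact_force: [-0.4, 0.1, 0.4]
grip_width: 36.7
```

```bash
python3 -c "
from h import *
p,g=way(0);delta(*p,g-1)"
```

```text
t 13.07 tcp [540.3 -80.8 193. ] head 11.5 j [-16.5  23.4  87.   -0.   69.5 -28. ] w 36.7 F [-0.4  0.1  0.4]
shift [50.4 -0.6 -0.9] turn 0.2
```

Go down with the jaws at 37 mm, then narrow them to straddle.

Emit:
send_rows --pt "20 0 0 0" --pt "20 0 0 0" --pt "10 0 0 0" --pt "0 0 0 0" --pt "0 0 0 0"

```text
time: 13.7
tool_pos: [540.5, -81.3, 143.1]
tcp_rot: [1.04, 1.569, -0.331]
contact_force: [-0.7, 0.2, -0.4]
grip_width: 36.7
```

Emit:
send_rows --pt "0 0 0 0" --pt "0 0 0 0" --pt "0 0 0 0" --pt "0 0 0 0" --hand 0.22

```text
time: 14.2
tool_pos: [539.9, -81.1, 142.2]
tcp_rot: [0.19, 1.571, -1.181]
contact_force: [0.3, 0.3, -0.3]
grip_width: 20.2
```

Run:
```python
from h import *
p,g=way(0);delta(*p,g-1)
save('wrist','w4');save('side','s4')
a=load('s4')[0][190:290,260:400];cv2.imwrite('pics/s4v.png',cv2.resize(a,None,fx=5,fy=5,interpolation=cv2.INTER_CUBIC)[:,:,::-1])
print(rows(np.arange(0,193,8)))
```

```text
t 14.20 tcp [539.9 -81.1 142.2] head 11.4 j [-16.6  26.4  91.   -0.   62.6 -28. ] w 20.2 F [ 0.3  0.3 -0.3]
shift [-0.3 -0.  -1.1] turn 0.2
[[1.7, -2.6, -0.1, 6.8], [1.7, -2.6, -0.3, 6.8], [1.6, -2.6, -0.4, 6.9], [1.5, -2.6, -0.5, 7.1], [1.4, -2.7, -0.6, 7.3], [1.3, -2.7, -0.6, 7.6], [1.1, -2.8, -0.7, 8.0], [1.0, -2.8, -0.7, 8.4], [0.8, -2.9, -0.6, 8.7], [0.6, -3.0, -0.6, 9.1], [0.3, -3.0, -0.5, 9.3], [0.1, -3.0, -0.3, 9.4], [-0.1, -3.1, -0.2, 9.4], [-0.3, -3.1, -0.0, 9.2], [-0.5, -3.0, 0.1, 9.0], [-0.8, -3.0, 0.2, 8.6], [-0.9, -2.9, 0.2, 8.3], [-1.1, -2.8, 0.3, 7.9], [-1.3, -2.8, 0.2, 7.6], [-1.4, -2.7, 0.2, 7.3], [-1.5, -2.7, 0.1, 7.0], [-1.5, -2.7, 0.0, 6.9], [-1.6, -2.6, -0.1, 6.8], [-1.6, -2.6, -0.2, 6.8]]
```

View pics/s4v.png

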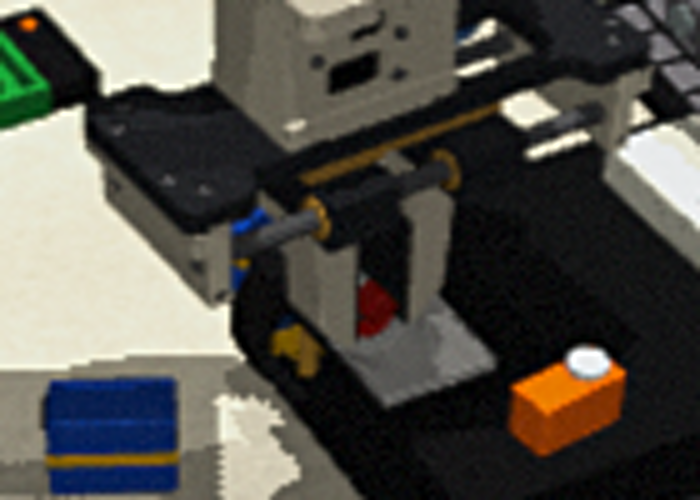

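The red end sits between the two fingers at (372,308). I start the first half turn.

Emit:
send_rows --pt "1.7 -2.6 -0.1 6.8" --pt "1.7 -2.6 -0.3 6.8" --pt "1.6 -2.6 -0.4 6.9" --pt "1.5 -2.6 -0.5 7.1" --pt "1.4 -2.7 -0.6 7.3" --pt "1.3 -2.7 -0.6 7.6" --pt "1.1 -2.8 -0.7 8.0" --pt "1.0 -2.8 -0.7 8.4"

```text
time: 15.3
tool_pos: [522.3, -73.4, 130.9]
tcp_rot: [1.931, 1.568, -0.473]
contact_force: [3.1, -1.7, -3.5]
grip_width: 20.2
```

Emit:
send_rows --pt "0.8 -2.9 -0.6 8.7" --pt "0.6 -3.0 -0.6 9.1" --pt "0.3 -3.0 -0.5 9.3" --pt "0.1 -3.0 -0.3 9.4" --pt "-0.1 -3.1 -0.2 9.4" --pt "-0.3 -3.1 0 9.2" --pt "-0.5 -3.0 0.1 9.0" --pt "-0.8 -3.0 0.2 8.6"

```text
time: 16.3
tool_pos: [518.4, -49.9, 130.5]
tcp_rot: [1.273, 1.57, -2.4]
contact_force: [-1.2, -2.5, -1.3]
grip_width: 20.1
```

Run:
```python
from h import *
p,g=way(128);delta(*p,g-1)
```

```text
t 16.30 tcp [518.4 -49.9 130.5] head -120.4 j [-1.390e+01  2.480e+01  9.580e+01 -1.000e-01  5.940e+01  1.066e+02] w 20.1 F [-1.2 -2.5 -1.3]
shift [-0.6 -0.8  0.7] turn 0.0
```

Emit:
send_rows --pt "-0.9 -2.9 0.2 8.3" --pt "-1.1 -2.8 0.3 7.9" --pt "-1.3 -2.8 0.2 7.6" --pt "-1.4 -2.7 0.2 7.3" --pt "-1.5 -2.7 0.1 7.0" --pt "-1.5 -2.7 0 6.9" --pt "-1.6 -2.6 -0.1 6.8"

```text
time: 17.18
tool_pos: [531.1, -37.4, 139.6]
tcp_rot: [1.295, 1.566, 3.003]
contact_force: [-5.3, 0.5, 0.9]
grip_width: 20.2
```

Emit:
send_rows --pt "0 0 0 0" --pt "0 0 0 0" --pt "0 0 0 0"

```text
time: 17.55
tool_pos: [532.1, -37.5, 139.9]
tcp_rot: [1.182, 1.569, 2.895]
contact_force: [-5.4, 1.1, 1.5]
grip_width: 20.2
```

Run:
```python
from h import *
p,g=way(184);delta(*p,g-1)
save('side','s5')
a=load('s5')[0][190:310,260:400];cv2.imwrite('pics/s5v.png',cv2.resize(a,None,fx=5,fy=5,interpolation=cv2.INTER_CUBIC)[:,:,::-1])
print(rows(np.arange(184,79,-8)))
```

```text
t 17.55 tcp [532.1 -37.5 139.9] head -171.8 j [-12.3  25.4  93.1   0.   61.6 159.6] w 20.2 F [-5.4  1.1  1.5]
shift [-0.5 -0.2  0.7] turn 0.3
[[1.6, 2.6, -0.2, -6.8], [1.5, 2.6, -0.3, -6.9], [1.5, 2.7, -0.4, -7.0], [1.4, 2.7, -0.5, -7.3], [1.3, 2.7, -0.6, -7.6], [1.1, 2.8, -0.6, -7.9], [0.9, 2.8, -0.6, -8.3], [0.8, 2.9, -0.6, -8.6], [0.5, 3.0, -0.5, -9.0], [0.3, 3.0, -0.4, -9.2], [0.1, 3.1, -0.3, -9.4], [-0.1, 3.1, -0.2, -9.4], [-0.3, 3.0, -0.0, -9.3]]
```

View pics/s5v.png

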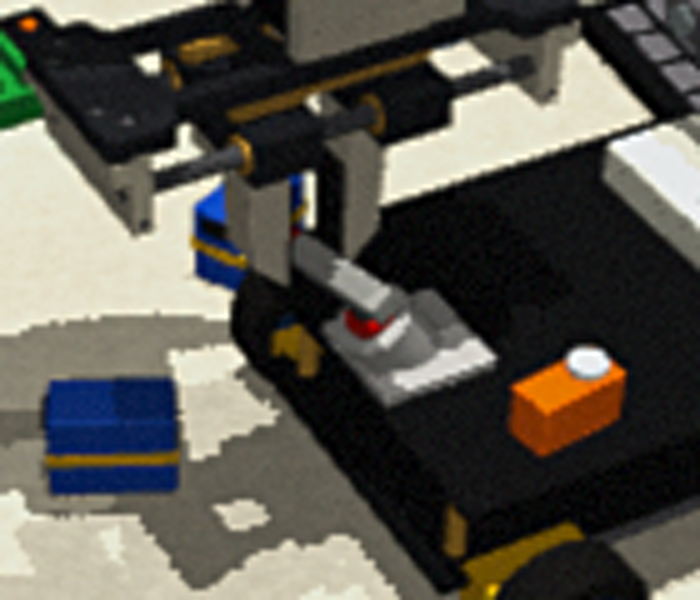

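The free grey end now points towards -y, at (395,300) where the red end began, so about half a turn is done. Now back to the quarter turn.

Emit:
send_rows --pt "1.6 2.6 -0.2 -6.8" --pt "1.5 2.6 -0.3 -6.9" --pt "1.5 2.7 -0.4 -7.0" --pt "1.4 2.7 -0.5 -7.3" --pt "1.3 2.7 -0.6 -7.6" --pt "1.1 2.8 -0.6 -7.9" --pt "0.9 2.8 -0.6 -8.3" --pt "0.8 2.9 -0.6 -8.6"

```text
time: 18.6
tool_pos: [519.5, -52.0, 130.2]
tcp_rot: [-2.742, 1.567, 0.03]
contact_force: [2.9, 3.1, -1.7]
grip_width: 20.2
```

Emit:
send_rows --pt "0.5 3.0 -0.5 -9.0" --pt "0.3 3.0 -0.4 -9.2" --pt "0.1 3.1 -0.3 -9.4" --pt "-0.1 3.1 -0.2 -9.4" --pt "-0.3 3.0 0 -9.3" --pt "0 0 0 0" --pt "0 0 0 0"

```text
time: 19.48
tool_pos: [518.6, -67.3, 129.6]
tcp_rot: [2.369, 1.57, -0.343]
contact_force: [-0.1, 2.0, -0.5]
grip_width: 20.2
```

Run:
```python
from h import *
p,g=way(80);delta(*p,g-1)
```

```text
t 19.48 tcp [518.6 -67.3 129.6] head -65.4 j [-15.8  25.1  95.6  -0.   59.2  49.6] w 20.2 F [-0.1  2.  -0.5]
shift [-0.3 -0.7  0.2] turn 0.1
```

Emit:
send_rows --pt "0 0 0 0" --pt "0 0 0 0" --pt "-15 0 0 0" --pt "-30 0 0 0" --pt "0 0 0 -10" --pt "0 0 0 -10" --pt "0 0 0 -10" --pt "0 0 0 -10" --hand 0.4

```text
time: 20.48
tool_pos: [518.6, -67.3, 175.7]
tcp_rot: [1.61, 1.569, -0.396]
contact_force: [-0.4, 0.9, -0.5]
grip_width: 37.0
```

Emit:
send_rows --pt "0 0 0 -10" --pt "0 0 0 -10" --pt "0 0 0 -10" --pt "0 0 0 -10" --pt "0 0 0 -10" --pt "0 0 0 -10" --pt "0 0 0 -10" --pt "0 0 0 -10"

```text
time: 21.48
tool_pos: [518.6, -67.3, 175.7]
tcp_rot: [0.232, 1.569, -0.378]
contact_force: [-0.4, 0.4, -0.0]
grip_width: 36.6
```

Emit:
send_rows --pt "0 0 0 -10" --pt "0 0 0 -10" --pt "0 0 0 -10" --pt "0 0 0 -10" --pt "0 0 0 -7" --pt "0 0 0 0" --pt "0 0 0 0"

```text
time: 22.35
tool_pos: [518.4, -67.3, 175.1]
tcp_rot: [-0.645, 1.57, -0.442]
contact_force: [0.1, 0.9, 0.9]
grip_width: 36.9
```

Run:
```python
from h import *
p,g=way(88);delta(*p,g-1+180)
save('side','s6')
a=load('s6')[0][190:310,260:400];cv2.imwrite('pics/s6v.png',cv2.resize(a,None,fx=5,fy=5,interpolation=cv2.INTER_CUBIC)[:,:,::-1])
print(rows(np.arange(88,281,8)))
d=lambda t:(way(t,r=33,h=0)[0])
for t in(80,90,100): print(t,(proj('s6',[d(t),d(t+180)])-[260,190])*5)
```

```text
t 22.35 tcp [518.4 -67.3 175.1] head 101.6 j [ -15.8   22.1   92.3   -0.    65.6 -117.4] w 36.9 F [0.1 0.9 0.9]
shift [45.6  3.7 -0.4] turn -3.6
[[0.1, -3.0, -0.3, 9.4], [-0.1, -3.1, -0.2, 9.4], [-0.3, -3.1, -0.0, 9.2], [-0.5, -3.0, 0.1, 9.0], [-0.8, -3.0, 0.2, 8.6], [-0.9, -2.9, 0.2, 8.3], [-1.1, -2.8, 0.3, 7.9], [-1.3, -2.8, 0.2, 7.6], [-1.4, -2.7, 0.2, 7.3], [-1.5, -2.7, 0.1, 7.0], [-1.5, -2.7, 0.0, 6.9], [-1.6, -2.6, -0.1, 6.8], [-1.6, -2.6, -0.2, 6.8], [-1.6, -2.6, -0.3, 6.9], [-1.5, -2.6, -0.4, 7.0], [-1.4, -2.7, -0.5, 7.2], [-1.3, -2.7, -0.6, 7.5], [-1.2, -2.8, -0.6, 7.8], [-1.0, -2.8, -0.6, 8.2], [-0.8, -2.9, -0.6, 8.5], [-0.6, -3.0, -0.6, 8.9], [-0.4, -3.0, -0.5, 9.2], [-0.2, -3.0, -0.3, 9.4], [0.1, -3.1, -0.2, 9.4]]
80 [[276.03170695 338.60660033]
 [382.12288813 200.62328686]]
90 [[266.72499132 331.87451224]
 [391.96826585 206.87310763]]
100 [[259.38640236 323.28047005]
 [400.01604682 215.09533218]]
```

View pics/s6v.png

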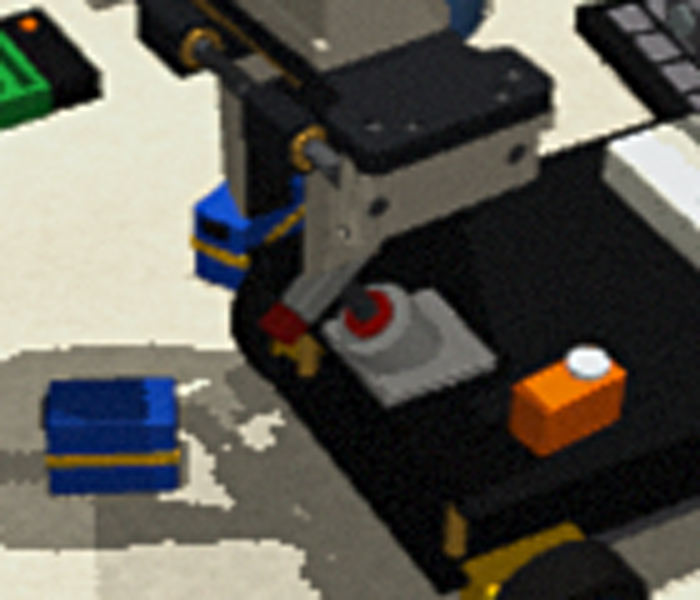

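The red end is at (272,325) and the model for 90° gives (267,332), so the tap stands near a quarter turn. I lower the jaws again and go forward to full depth.

Emit:
send_rows --pt "0 3.7 -0.4 -3.6" --pt "20 0 0 0" --pt "20 0 0 0" --pt "5.6 0 0 0" --pt "0 0 0 0" --pt "0 0 0 0"

```text
time: 23.15
tool_pos: [517.6, -63.8, 129.7]
tcp_rot: [-0.602, 1.569, -0.334]
contact_force: [-0.2, 0.0, -0.9]
grip_width: 36.8
```

Emit:
send_rows --pt "0 0 0 0" --pt "0 0 0 0" --pt "0 0 0 0" --pt "0 0 0 0" --hand 0.22

```text
time: 23.65
tool_pos: [517.1, -63.7, 129.0]
tcp_rot: [-1.352, 1.571, -1.084]
contact_force: [-0.2, 0.7, -0.3]
grip_width: 20.4
```

Run:
```python
from h import *
p,g=way(88);delta(*p,g-1+180)
```

```text
t 23.65 tcp [517.1 -63.7 129. ] head 105.3 j [ -15.4   24.9   95.9   -0.    59.1 -120.8] w 20.4 F [-0.2  0.7 -0.3]
shift [-0.6 -0.1  0.1] turn 0.1
```

The tool is flipped by 180°, so the y and z shifts change sign.

Emit:
send_rows --pt "0 3.0 0.3 9.4" --pt "-0.1 3.1 0.2 9.4" --pt "-0.3 3.1 0 9.2" --pt "-0.5 3.0 -0.1 9.0" --pt "-0.8 3.0 -0.2 8.6" --pt "-0.9 2.9 -0.2 8.3" --pt "-1.1 2.8 -0.3 7.9" --pt "-1.3 2.8 -0.2 7.6"

```text
time: 24.65
tool_pos: [522.2, -41.9, 133.5]
tcp_rot: [-1.902, 1.569, -2.85]
contact_force: [-2.3, -1.2, -1.3]
grip_width: 20.0
```

Emit:
send_rows --pt "-1.4 2.7 -0.2 7.3" --pt "-1.5 2.7 -0.1 7.0" --pt "-1.5 2.7 0 6.9" --pt "-1.6 2.6 0.1 6.8" --pt "-1.6 2.6 0.2 6.8" --pt "-1.6 2.6 0.3 6.9" --pt "-1.5 2.6 0.4 7.0" --pt "-1.4 2.7 0.5 7.2"

```text
time: 25.65
tool_pos: [540.8, -38.1, 145.9]
tcp_rot: [-1.458, 1.567, 2.903]
contact_force: [-6.8, 2.2, 6.0]
grip_width: 20.4
```

Run:
```python
from h import *
p,g=way(216);delta(*p,g-1+180)
```

```text
t 25.65 tcp [540.8 -38.1 145.9] head -20.2 j [-12.1  25.9  91.2   0.   63.2   8. ] w 20.4 F [-6.8  2.2  6. ]
shift [-0.6  1.7 -0.2] turn -0.2
```

Emit:
send_rows --pt "-1.3 2.7 0.6 7.5" --pt "-1.2 2.8 0.6 7.8" --pt "-1.0 2.8 0.6 8.2" --pt "-0.8 2.9 0.6 8.5" --pt "-0.6 3.0 0.6 8.9" --pt "-0.4 3.0 0.5 9.2" --pt "-0.2 3.0 0.3 9.4"

```text
time: 26.52
tool_pos: [553.3, -54.6, 151.4]
tcp_rot: [-0.8, 1.569, 2.52]
contact_force: [-1.7, 2.3, 0.1]
grip_width: 20.1
```

Emit:
send_rows --pt "0 0 0 0" --pt "0 0 0 0" --pt "0 0 0 0"

```text
time: 26.9
tool_pos: [553.8, -55.0, 151.4]
tcp_rot: [-0.311, 1.57, 3.017]
contact_force: [-0.6, 2.0, 1.1]
grip_width: 20.2
```

Run:
```python
from h import *
p,g=way(272);delta(*p,g-1+180)
save('side','s7');save('wrist','w7')
a=load('s7')[0][190:310,260:400];a=cv2.resize(a,(400,343),interpolation=cv2.INTER_CUBIC)
b=cv2.resize(load('w7')[0],(400,300))
o=np.zeros((343,800,3),np.uint8);o[:,:400]=a;o[:300,400:]=b;cv2.imwrite('pics/s7v.png',o[:,:,::-1])
d=lambda t:(way(t,r=33,h=0)[0])
for t in(240,255,270): print(t,(proj('s7',[d(t),d(t+180)])-[260,190])*400/140)
print(rows(np.arange(272,166,-8)))
```

```text
t 26.90 tcp [553.8 -55.  151.4] head -79.3 j [-13.6  26.8  88.6  -0.   64.6  65.8] w 20.2 F [-0.6  2.   1.1]
shift [-0.4 -0.1 -0.4] turn 0.1
240 [[204.76018705 111.20628572]
 [172.51664172 199.00381526]]
255 [[215.21297575 113.30871864]
 [162.19050244 196.48135022]]
270 [[223.9818662  118.21320436]
 [153.842014   191.15232455]]
[[0.2, 3.1, -0.2, -9.4], [0.4, 3.0, -0.0, -9.2], [0.6, 3.0, 0.1, -8.9], [0.8, 3.0, 0.2, -8.5], [1.0, 2.9, 0.2, -8.2], [1.2, 2.8, 0.3, -7.8], [1.3, 2.8, 0.2, -7.5], [1.4, 2.7, 0.2, -7.2], [1.5, 2.7, 0.1, -7.0], [1.6, 2.6, -0.0, -6.9], [1.6, 2.6, -0.1, -6.8], [1.6, 2.6, -0.2, -6.8], [1.5, 2.6, -0.3, -6.9]]
```

View pics/s7v.png

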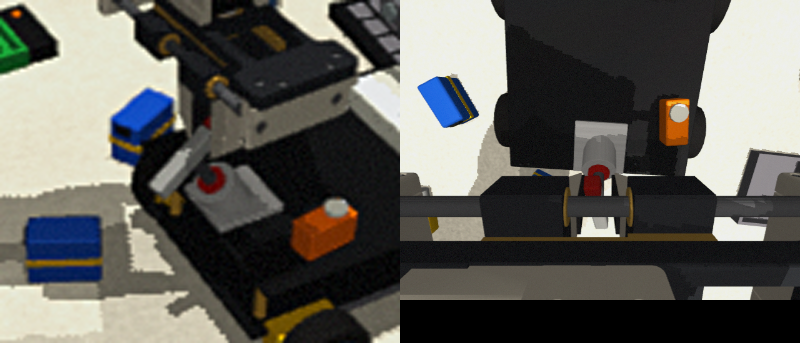

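The bar's free end is at about (160,190) in the side inset, which matches about 262°. I nudge it 3° further for margin, then ease it a quarter turn back.

Emit:
send_rows --pt "0 1.1 0 3" --pt "0 0 0 0" --pt "0 0 0 0" --pt "0 -1.1 0 -3" --pt "0.2 -3.1 0.2 -9.4" --pt "0.4 -3.0 0 -9.2" --pt "0.6 -3.0 -0.1 -8.9" --pt "0.8 -3.0 -0.2 -8.5"

```text
time: 28.0
tool_pos: [550.0, -45.1, 150.0]
tcp_rot: [1.602, 1.568, -0.722]
contact_force: [1.0, -2.1, 3.0]
grip_width: 20.3
```

Emit:
send_rows --pt "1.0 -2.9 -0.2 -8.2" --pt "1.2 -2.8 -0.3 -7.8" --pt "1.3 -2.8 -0.2 -7.5" --pt "1.4 -2.7 -0.2 -7.2" --pt "1.5 -2.7 -0.1 -7.0" --pt "1.6 -2.6 0 -6.9" --pt "1.6 -2.6 0.1 -6.8" --pt "1.6 -2.6 0.2 -6.8"

```text
time: 29.0
tool_pos: [531.6, -37.8, 138.6]
tcp_rot: [1.084, 1.566, -0.225]
contact_force: [4.7, 0.3, -2.5]
grip_width: 20.1
```

Emit:
send_rows --pt "0.8 -1.3 0.1 -3.4" --pt "0 0 0 0" --pt "0 0 0 0"

```text
time: 29.38
tool_pos: [529.3, -37.9, 137.5]
tcp_rot: [0.978, 1.569, -0.277]
contact_force: [4.3, 1.1, -3.8]
grip_width: 20.2
```

Run:
```python
from h import *
p,g=way(172);delta(*p,g-1+180)
```

```text
t 29.38 tcp [529.3 -37.9 137.5] head 18.1 j [-12.4  25.2  93.9  -0.   60.8 -30.5] w 20.2 F [ 4.3  1.1 -3.8]
shift [-0.6 -0.9 -0.3] turn 0.0
```

Open, lift and back away, then take the final look.

Emit:
send_rows --pt "0 0 0 0" --pt "0 0 0 0" --pt "0 0 0 0" --pt "-20 0 0 0" --pt "-40 0 0 0" --pt "-40 0 0 0" --hand 0.4

```text
time: 30.12
tool_pos: [528.0, -37.7, 238.5]
tcp_rot: [-1.916, 1.57, 3.113]
contact_force: [1.2, 0.1, 0.5]
grip_width: 36.7
```

Emit:
send_rows --pt "0 -40 0 0" --pt "0 -40 0 0" --pt "0 -40 0 0" --pt "0 0 0 0" --pt "0 0 0 0" --pt "0 0 0 0"

```text
time: 30.88
tool_pos: [415.3, -75.0, 237.5]
tcp_rot: [0.964, 1.571, -0.289]
contact_force: [0.4, 0.8, -0.0]
grip_width: 36.9
```

Run:
```python
from h import *
p,g=way(172);delta(*p,g)
save('top','t8');save('side','s8')
a=load('s8')[0][190:310,210:410];a=cv2.resize(a,(500,300),interpolation=cv2.INTER_CUBIC)
b=cv2.resize(load('t8')[0][140:340,140:500],(540,300),interpolation=cv2.INTER_CUBIC)
o=np.zeros((600,540,3),np.uint8);o[:300,:500]=a;o[300:]=b;cv2.imwrite('pics/f.png',o[:,:,::-1])
d=lambda t:(way(t,r=33,h=0)[0])
for t in(165,180,195): print(t,(proj('s8',[d(t),d(t+180)])-[210,190])*2.5,(proj('t8',[d(t),d(t+180)])-[140,140])*1.5+[0,300])
```

```text
t 30.88 tcp [415.3 -75.  237.5] head 18.2 j [-20.7   8.1 101.    0.   70.8 -38.8] w 36.9 F [ 0.4  0.8 -0. ]
shift [ 99.4 119.    0. ] turn 179.1
165 [[258.39898544 122.3016962 ]
 [323.12831908 148.06644631]] [[292.67590713 480.97530923]
 [336.01885912 460.15434314]]
180 [[265.49756265 113.68736588]
 [315.86976178 157.27403589]] [[290.73874222 475.50773377]
 [337.83164055 465.63523237]]
195 [[274.19977878 106.47498169]
 [306.82016085 164.95530618]] [[290.40120414 469.68450382]
 [338.02974983 471.41331774]]
```

View pics/f.png

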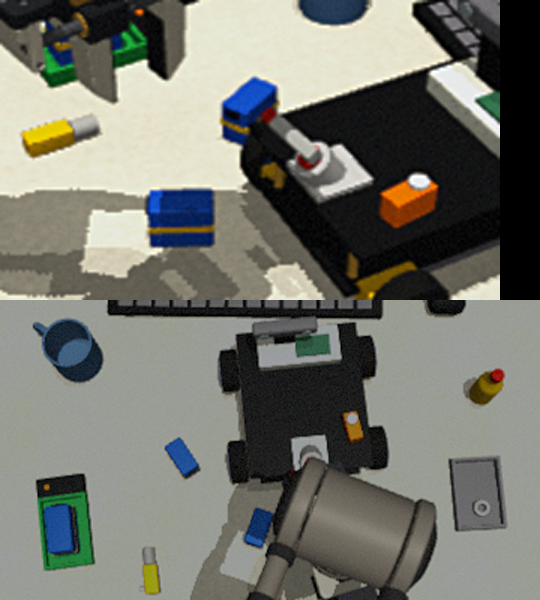

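The red end is at (267,117) in the side view. The 180° model gives (265,114), so the tap has been eased to about half a turn. The pack stands in the dock at (60,528) and the bystanders look unmoved. Handing in.

```bash
python3 -c "
from plant import close_job
print(close_job())"
```

```text
the job is handed in; nothing more can be done
None
```

The job is handed in at about 31 s of the 72 s allowed. The battery stands in the green dock and the tap has been through all four turns. `close_job` gives no verdict, so the results below come from my own readings and pictures.

- **Battery:** I took the large pack off the deck (grip width 38 mm), lowered it into the dock until it touched the floor, and let go. Two later top views show it standing in the tray.
- **Tap:** Rows cannot tilt the tool, so I did not grip the bar's centre along the tap's axis as the task describes. With the tool vertical, I held the red end loosely between the fingers and led it around the leaning circle. I lifted off and took hold again once, at the quarter turn. The tap angles below are estimates from the side pictures:

| Turn | Target | Estimated angle | Read from |
|---|---|---|---|
| Half turn clockwise | 180° | about 180° | picture, by eye |
| Quarter turn back | 90° | about 91° | picture against a model |
| Forward to full depth | 270° (at least 246°) | about 262°, then a 3° nudge | picture against a model; nudge not pictured |
| Final quarter turn back | 180° | about 182° | picture against a model |

- **Forces:** The contact force readings after each move stayed below about 10 N.
- **Last check:** The arm is clear of everything, with contact force near zero. In the final pictures the bystanders in view look unmoved; the spare wheel does not show there.
- **Uncertainty:** The angles should be good to about 5–8°, well inside the ±26° allowed. No check failed or disagreed.

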